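# Turned feet into the divided tray

## Robot

A 6-joint arm with a two-finger parallel gripper is mounted at the origin on the work surface. World frame = base frame: x ahead of the robot, y to its left, z up, the work surface at z = 0. Lengths are in m, angles in rad, forces in N, time in s.
With the tool pointing down it reaches from about 0.25 to 0.8 m from the base axis. Payload 3.9 kg.
Tool frame: the origin (TCP) lies between the finger pads; the fingertips stand ahead of it and the grasp point (between the pads) lies 3 mm ahead of it (robot.nose_length is the z of the fingertips in the tool frame, in m); z points along the fingers, y is the line along which they close (so a half turn about z gives the same grasp; the last joint's range is limited). The gripper opens to 85 mm and grips with 20 to 120 N. Pads are 22 mm wide; open, the fingers measure 114 mm over their backs; the gripper's body (76 mm by 85 mm) begins 54 mm behind the grasp point. The pads swing forward as they close: fully open they stand 13 mm farther back than shut.
Start: joints at [-1.217, 0.26, -0.138, 1.173, 0, 1.571], TCP at [0.182, -0.492, 0.253] pointing down, gripper open.
Joint ranges: [-2.78, 2.78], [-0.83, 1.72], [-1.28, 1.37], [-1.9, 2.12], [-1.57, 1.48], [-3.14, 3.14]. Speed limits (rad/s): [2.57, 2.57, 3.14, 3.14, 3.14, 3.14].

## Interface

Orientations are given as a unit quaternion [w, x, y, z].
In Python, from cell import robot gives the robot as it stands.
- The arm moves only by the tool step_arm, never from a script. Its argument "targets" is one flat list of numbers, 6 for each row, row after row: the shift along the tool's x, y, z normalised to -1 to 1, where 1 is 8 cm, then the turn, a rotation vector about the tool's x, y, z normalised to -1 to 1, where 1 is 90 degrees. In form: [x, y, z, rx, ry, rz, x, y, z, rx, ry, rz, ...]. A call has 1 to 8 rows; each row shifts and turns the commanded pose from where the row before left it, along the tool's axes as they then stand; what a row does not reach is not made up. A row lasts 1/8 s, in which the tool goes at most 62.5 mm and 10.7 degrees, less where a joint would pass 70% of its speed; a pose out of reach is approached as far as the arm can. A call with a number of a shift or a turn outside -1 to 1 is refused whole. A call with a gripper value outside its range is refused whole. "fingers" is the opening, from -1 (shut) to 1 (fully open), set as the call begins (left out, the last holds). The fingers move at their own pace and stop on an object; the grip force is fixed at half the most. Time passes only in rows, so rows that do not move let the fingers close. It gives the time, the measured TCP pose, the force, the opening and the grip force at its end, in the units of the state.
- robot.state(): the state, without advancing time (a new reading comes with each control period).
- robot.snapshot(name): name is "scene" or "top" or "wrist"; returns a dict with "image" (400x640x3 uint8, red, green, blue), "mtx" (3x3 intrinsics, pixels), "world_from_camera" (4x4, takes a point from camera to world coordinates); the wrist camera has in their place "T_tool_cam" (4x4, takes a point from camera to tool coordinates, whose origin is the TCP and whose axes are the flange's). Camera axes: x right, y down, z forward; pixel columns grow to the right and rows downward; lengths in m; the calibration is good to about 2 mm. A picture is of the moment at which its call begins: read the wrist's pose just before it. There is no depth.
- robot.job_done(): hands the job in; it is judged then, once.
The state is a dict: "t": time; "joint_pos": joint angles; "joint_vel": joint speeds; "tau": joint torques, N m; "tool_pos": TCP position; "tcp_rot": TCP orientation; "wrist_force": force on the tool from outside, world axes, zero at the start; "ft_torque": the same for the moment, N m; "grip_width": finger opening in m; "grip_force": force on a finger pad.
Only numpy, scipy, OpenCV 4.12 (cv2) and the standard library are available. Lean on these libraries where they do the work, as an engineer would, in place of code of your own. Each camera call takes 0.05 s, during which the arm holds its last target. There are 200 camera calls.

## Task

Put the largest of the three turned wooden feet into the largest compartment of the divided tray, and the smallest foot into the smallest compartment, each standing upright on the compartment's floor. Set them down, do not drop them, and leave the middle-sized foot standing where it is on the bench.

Things in the scene. Friction and masses are not known exactly. Their poses are not given: they have to be found in the camera images.
- large_foot_mid (a point): Turned foot of pale bare wood standing upright on the bench, z up: base disc, thinner neck, straight round head, small tapered crown. The largest of three: 84 mm tall, base disc 80 mm across and 12 mm thick, head 52 mm across from 26 to 70 mm above its underside (origin on its axis, half-way up, 42 mm above the underside). About 0.16 kg. Goes in the tray's largest compartment.
- small_foot_mid (a point): Turned foot of pale bare wood standing upright on the bench, z up: base disc, thinner neck, straight round head, small tapered crown. The smallest of three: 64 mm tall, base disc 34 mm across and 8 mm thick, head 26 mm across from 22 to 54 mm above its underside (origin on its axis, half-way up, 32 mm above the underside). About 0.035 kg. Goes in the tray's smallest compartment.
- middle_foot_mid (a point): Turned foot of pale bare wood standing upright on the bench, z up: base disc, thinner neck, straight round head, small tapered crown. The middle-sized of three, to be left alone: 72 mm tall, base disc 56 mm across and 10 mm thick, head 38 mm across from 24 to 60 mm above its underside (origin on its axis, half-way up, 36 mm above the underside).
- tray: Low open wooden tray fixed to the bench, turned any way: 271 mm long (x), 124 mm wide (y). Floor 6 mm thick, dark walls 7 mm thick, tops 26 mm above the bench. Origin: centre of its underside, z up. Three compartments in a row along x, each 110 mm in y, centred at y = 0: largest 110 mm in x, centre x = -73.5 mm; middle 78 mm, centre +27.5 mm, stays empty; smallest 55 mm, centre +101 mm.
There are look-alikes about, which are no part of the job. What is shaped like the part that bears large_foot_mid but black or red is not meant.

How it is judged:
By the outcome, as a careful person would: the job done as asked, in the order asked, and still so for the second after the job is handed in, with the robot touching nothing.
It also fails if it takes over 56 s, if anything falls off the work surface, if the arm or the gripper's body presses on something with over 40 N, if the wrist force passes 120 N, or if a joint passes its speed limit or range.

## Working session

There is one attempt and no reset: what is moved stays moved. The work goes in short steps, Python scripts to look and compute and a tool call to move; the robot and the scene stay as the last step left them, time stands still between calls to the robot, and variables do not carry over. Pictures are saved under pics/ and viewed, at most 10 in all, crops included, and the job is handed in when it is done.

Besides the shell and the picture viewer there is one more tool, called after "Call:" by a JSON object that holds its "op" and its "data". step_arm: Moves the arm, as the interface text tells. Its arguments: {"type":"object","properties":{"targets":{"type":"array"},"fingers":{"type":"number"}},"required":["targets"]}

```bash
mkdir -p pics; ls
python3 - <<'E'
from cell import robot
import cv2,numpy as np
print(robot.state(), robot.nose_length)
for n in("scene","top"):
    s=robot.snapshot(n); cv2.imwrite(f"pics/{n}0.png",s["image"][:,:,::-1]); print(n,s["mtx"].tolist(),np.round(s["world_from_camera"],4).tolist())
s=robot.snapshot("wrist");print(s["mtx"].tolist(),s["T_tool_cam"])
E
```

```text
pics
{'t': 0.0, 'joint_pos': array([-1.21703092e+00,  2.60653647e-01, -1.39370889e-01,  1.17272533e+00,
       -8.07989864e-06,  1.57081215e+00]), 'joint_vel': array([-0.00137824,  0.00028658, -0.00058887,  0.00012934,  0.00015836,
       -0.00091437]), 'tau': array([-1.51529246e-03, -4.05671632e+01,  2.53925478e+01,  1.87437935e-02,
       -2.44971134e-04, -1.89161455e-06]), 'tool_pos': array([ 0.18164967, -0.49188056,  0.25248012]), 'tcp_rot': array([-9.60814575e-04,  9.84397921e-01,  1.75953909e-01, -1.75858227e-04]), 'wrist_force': array([-0.8007995 ,  0.26094745, -0.18487811]), 'ft_torque': array([ 0.03800835, -0.02194557,  0.04185881]), 'grip_force': 0.0, 'grip_width': 0.08541348642092636} 0.022
scene [[390.39560586605774, 0.0, 322.97943094391655], [0.0, 390.39560586605774, 201.11872352925073], [0.0, 0.0, 1.0]] [[-0.0339, 0.5564, -0.8302, 1.3673], [0.9993, 0.0307, -0.0202, -0.1208], [0.0143, -0.8303, -0.5571, 0.604], [0.0, 0.0, 0.0, 1.0]]
top [[402.1539711290572, 0.0, 322.525378651087], [0.0, 402.1539711290572, 196.38965859300666], [0.0, 0.0, 1.0]] [[0.0015, -0.9836, 0.1806, 0.3646], [-0.9998, 0.0022, 0.0203, -0.1371], [-0.0203, -0.1806, -0.9833, 1.0232], [0.0, 0.0, 0.0, 1.0]]
[[297.88222290389336, 0.0, 322.39657124838476], [0.0, 297.88222290389336, 197.5557826699987], [0.0, 0.0, 1.0]] [[-8.79590419e-04 -9.57991487e-01 -2.86795288e-01  7.33614143e-02]
 [ 9.99999399e-01 -6.54762156e-04 -8.79837741e-04  6.66204549e-04]
 [ 6.55094364e-04 -2.86795890e-01  9.57991487e-01 -1.19469224e-01]
 [ 0.00000000e+00  0.00000000e+00  0.00000000e+00  1.00000000e+00]]
```

View pics/top0.png

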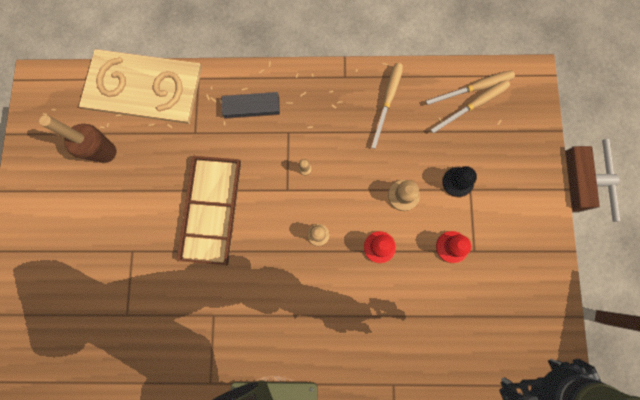

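View pics/scene0.png

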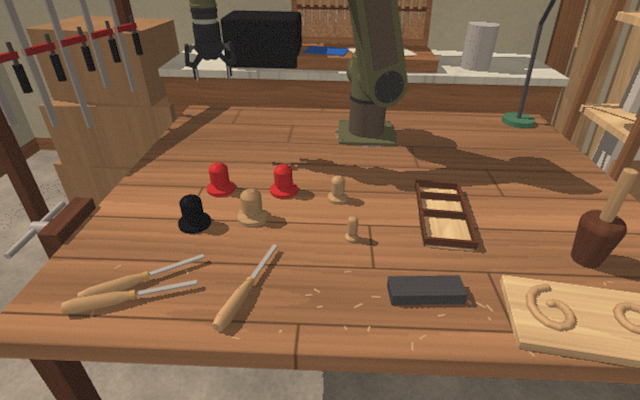

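Top view shows: pale feet at (404,195) large, (318,234) middle and (304,167) small. The lookalikes are black (460,181), red (380,247) and red (453,247). The tray is around (210,210), with its largest compartment at the top of the image. I choose pale (404,195) and pale (304,167), to be checked in a crop.

```bash
cat > h.py <<'E'
from cell import robot
import cv2,numpy as np
from scipy.spatial.transform import Rotation as R
def snap(n):
    st=robot.state(); s=robot.snapshot(n)
    if n=="wrist":
        q=st["tcp_rot"];T=np.eye(4);T[:3,:3]=R.from_quat([q[1],q[2],q[3],q[0]]).as_matrix();T[:3,3]=st["tool_pos"];W=T@s["T_tool_cam"]
    else: W=s["world_from_camera"]
    return s["image"],s["mtx"],W
def cast(K,W,uv,z):
    d=W[:3,:3]@np.linalg.solve(K,[uv[0],uv[1],1.]); o=W[:3,3]; return o+d*(z-o[2])/d[2]
def proj(K,W,p):
    c=np.linalg.inv(W)@[*p,1.]; u=K@c[:3]; return u[:2]/u[2]
E
python3 - <<'E'
from h import *
im,K,W=snap("top")
cv2.imwrite("pics/c1.png",cv2.resize(im[140:275,165:485,::-1],None,fx=2.5,fy=2.5,interpolation=cv2.INTER_CUBIC))
hsv=cv2.cvtColor(im,cv2.COLOR_RGB2HSV)
for p in [(404,195),(318,234),(304,167),(212,180),(340,200),(190,210),(430,215)]: print(p,hsv[p[1],p[0]],im[p[1],p[0]])
for nm,p,h in [("L",(404,190),.08),("M",(318,232),.07),("S",(304,165),.062)]: print(nm,cast(K,W,p,h))
for p in [(212,180),(209,219),(205,249)]: print(cast(K,W,p,.006))
for p in [(197,158),(240,160),(229,264),(179,262)]: print("corner",cast(K,W,p,.026))
E
```

```text
(404, 195) [ 17 126 160] [160 125  81]
(318, 234) [ 16 125 221] [221 172 113]
(304, 167) [ 16 124 177] [177 136  91]
(212, 180) [ 23  96 244] [244 222 152]
(340, 200) [ 14 143 189] [189 132  83]
(190, 210) [ 17 115 226] [226 182 124]
(430, 215) [ 14 142 200] [200 139  89]
L [ 0.55290412 -0.31175413  0.08      ]
M [ 0.45382098 -0.1068391   0.07      ]
S [ 0.62004143 -0.07142315  0.062     ]
[0.59551767 0.17209554 0.006     ]
[0.49321915 0.17455852 0.006     ]
[0.41694032 0.18069708 0.006     ]
corner [0.6493338  0.20799979 0.026     ]
corner [0.64352871 0.09618957 0.026     ]
corner [0.37933935 0.11310346 0.026     ]
corner [0.38405211 0.2372202  0.026     ]
```

View pics/c1.png

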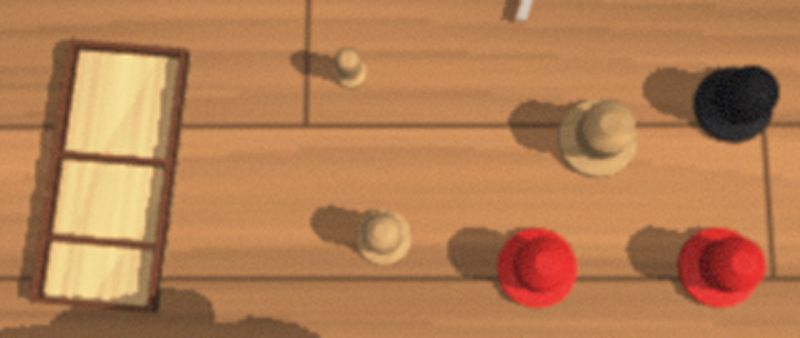

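The crop confirms the choice. Large pale foot has base (404,195) and head (407,191); small pale foot has head (304,164); middle has head about (318,233). The black and red shapes are the lookalikes. Moving over the large foot for a wrist look.

Call:
{"op": "step_arm", "data": {"targets": [0.6,-0.06,0,0,0,0,0.6,-0.06,0,0,0,0,0.6,-0.06,0,0,0,0,0.6,-0.06,0,0,0,0,0.6,-0.06,0,0,0,0,0.6,-0.06,0,0,0,0,0.6,-0.06,0,0,0,0,0.6,-0.06,0,0,0,0], "fingers": 1}}

```text
t: 1.2
tool_pos: [0.5301, -0.3225, 0.2531]
tcp_rot: [-0.0, 0.984, 0.176, -0.0]
wrist_force: [-0.2, -0.6, 0.3]
grip_width: 0.0854
grip_force: 0.0
```

Run:
```python
from h import *
im,K,W=snap("top")
for p,z in [((404.2,194.8),.012),((407.4,191.2),.07),((304.2,164),.06)]: print(cast(K,W,p,z))
# tray: dark wall mask
hsv=cv2.cvtColor(im,cv2.COLOR_RGB2HSV); f=((hsv[...,0]>18)&(hsv[...,1]<115)&(hsv[...,2]>215)).astype(np.uint8)
f[:,:175]=0;f[:,245:]=0;f[:150]=0;f[270:]=0
f=cv2.morphologyEx(f,cv2.MORPH_OPEN,np.ones((3,3)))
for c in cv2.findContours(f,0,1)[0]:
    if cv2.contourArea(c)<60: continue
    r=cv2.minAreaRect(c); print(r, cast(K,W,r[0],.008), [np.round(cast(K,W,b,.008)[:2],3).tolist() for b in cv2.boxPoints(r)])
w,K2,W2=snap("wrist"); print(robot.state()["t"],W2[:3,3],robot.state()["tool_pos"],robot.state()["joint_pos"]); cv2.imwrite("pics/w1.png",w[:,:,::-1])
print(proj(K2,W2,(.55,-.31,.07)))
```

```text
[ 0.55400451 -0.32441836  0.012     ]
[ 0.55193611 -0.3216499   0.07      ]
[ 0.62312367 -0.07175688  0.06      ]
((201.92213439941406, 248.3565673828125), (35.761619567871094, 20.461078643798828), 5.19442892074585) [0.41844549 0.18797347 0.008     ] [[0.397, 0.234], [0.448, 0.233], [0.44, 0.141], [0.389, 0.144]]
((205.93032836914062, 219.76641845703125), (36.21429443359375, 28.880903244018555), 5.194429397583008) [0.4910036  0.18173272 0.008     ] [[0.458, 0.229], [0.533, 0.227], [0.524, 0.134], [0.45, 0.137]]
((210.6731414794922, 187.58119201660156), (35.061763763427734, 27.990795135498047), 8.426969528198242) [0.57493716 0.17391194 0.008     ] [[0.545, 0.223], [0.619, 0.216], [0.605, 0.125], [0.532, 0.132]]
1.3 [ 0.60392417 -0.29493454  0.37230594] [ 0.53275088 -0.32110482  0.25238042] [-5.43207527e-01  4.29263167e-01  1.13421425e-01  1.25408360e+00
  1.63274192e-03  2.23951227e+00]
[318.13257829 166.73319099]
```

View pics/w1.png

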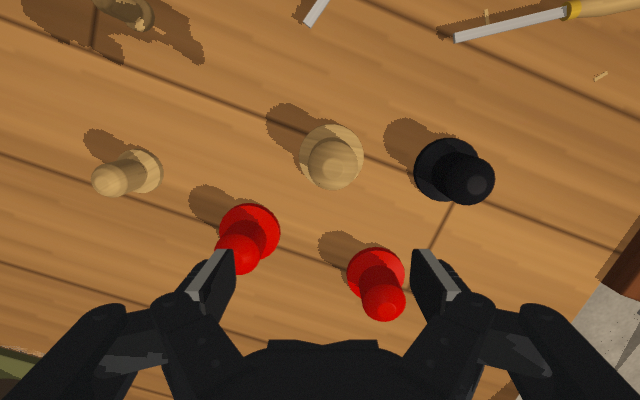

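Wrist view: pale large foot has head centre (334,163) and base (332,155), clear of red heads at (238,255) and (384,300) and of black at (465,175). The tray is out of view.

```bash
cat >> h.py <<'E'
def delta(p):
    st=robot.state();q=st["tcp_rot"];return R.from_quat([q[1],q[2],q[3],q[0]]).as_matrix().T@(np.array(p)-st["tool_pos"])/.08
E
python3 - <<'E'
from h import *
w,K,W=snap("wrist")
hsv=cv2.cvtColor(w,cv2.COLOR_RGB2HSV)
m=((hsv[...,1]<135)&(hsv[...,2]>110)).astype(np.uint8)
r=w[115:200,290:375]; m2=m[115:200,290:375]
m2=cv2.morphologyEx(m2,cv2.MORPH_OPEN,np.ones((3,3)))
c=max(cv2.findContours(m2,0,1)[0],key=cv2.contourArea); print(cv2.minEnclosingCircle(c),cv2.boundingRect(c),cv2.contourArea(c))
b=cast(K,W,(332,155),.010);h=cast(K,W,(334,163),.072);print(b,h,[np.round(cast(K,W,p,.01),3) for p in [(300,153),(363,155)]])
print([np.round(cast(K,W,p,.072),3) for p in [(307.5,163),(362,163)]])
t=(b+h)/2; t[2]=.047; print(t,delta(t))
E
```

```text
((42.84782791137695, 37.71739196777344), 31.704143524169922) (34, 7, 39, 63) 908.5
[ 0.55519233 -0.32548304  0.01      ] [ 0.55624287 -0.32526746  0.072     ] [array([ 0.544, -0.288,  0.01 ]), array([ 0.568, -0.361,  0.01 ])]
[array([ 0.547, -0.3  ,  0.072]), array([ 0.566, -0.352,  0.072])]
[ 0.5557176  -0.32537525  0.047     ] [0.28156129 0.15009362 2.56743049]
```

Call:
{"op": "step_arm", "data": {"targets": [0.28,0.15,0,0,0,0,0,0,0.5,0,0,0,0,0,0.5,0,0,0,0,0,0.5,0,0,0,0,0,0.5,0,0,0,0,0,0.3,0,0,0,0,0,0.2,0,0,0,0,0,0,0,0,0], "fingers": 1}}

```text
t: 2.35
tool_pos: [0.5526, -0.3269, 0.0523]
tcp_rot: [-0.001, 0.984, 0.176, -0.001]
wrist_force: [-0.1, 0.3, 0.1]
grip_width: 0.0856
grip_force: 0.0
```

Call:
{"op": "step_arm", "data": {"targets": [0,0,0,0,0,0,0,0,0,0,0,0,0,0,0,0,0,0,0,0,0,0,0,0,0,0,0,0,0,0,0,0,0,0,0,0], "fingers": -1}}

```text
t: 3.1
tool_pos: [0.5551, -0.3274, 0.055]
tcp_rot: [0.001, 0.984, 0.176, 0.001]
wrist_force: [-0.5, -0.5, 5.5]
grip_width: 0.0506
grip_force: 63.0
```

Call:
{"op": "step_arm", "data": {"targets": [0,0,-0.3,0,0,0,0,0,-0.3,0,0,-0.1,0,0,-0.3,0,0,-0.1,0,0,-0.3,0,0,-0.1,0,0,-0.3,0,0,-0.1,0,0,-0.3,0,0,-0.1,0,0,-0.3,0,0,-0.1,0,0,0,0,0,0], "fingers": -1}}

```text
t: 4.1
tool_pos: [0.5551, -0.3275, 0.2232]
tcp_rot: [0.002, 0.798, 0.603, 0.001]
wrist_force: [-0.1, 0.4, -0.9]
grip_width: 0.0509
grip_force: 62.7
```

Run:
```python
from h import *
st=robot.state();print(st["tool_pos"],st["joint_pos"],st["wrist_force"]);print(delta((.56,.13,.22)))
```

```text
[ 0.55508468 -0.32752788  0.22323064] [-5.33007707e-01  4.76856244e-01  1.15871227e-01  1.20557755e+00
 -1.37616078e-04  1.31403081e+00] [-0.06450003  0.44912961 -0.8589763 ]
[ 5.51906949 -1.50086734  0.0276211 ]
```

Call:
{"op": "step_arm", "data": {"targets": [0.4,-0.11,0,0,0,0,0.6,-0.16,0,0,0,0,0.6,-0.16,0,0,0,0,0.6,-0.16,0,0,0,0,0.6,-0.16,0,0,0,0,0.6,-0.16,0,0,0,0,0.5,-0.14,0,0,0,0,0.2,-0.05,0,0,0,0], "fingers": -1}}

```text
t: 5.1
tool_pos: [0.5572, 0.0147, 0.2199]
tcp_rot: [-0.001, 0.797, 0.604, -0.001]
wrist_force: [-0.6, -1.4, -2.5]
grip_width: 0.0509
grip_force: 62.8
```

Run:
```python
from h import *
w,K,W=snap("wrist");w,K,W=snap("wrist")
print(robot.state()["tool_pos"],robot.state()["joint_pos"]); cv2.imwrite("pics/w2.png",w[:,:,::-1])
```

```text
[0.55765612 0.01384562 0.22026257] [ 2.49270011e-02  3.32550065e-01 -1.21429419e-01  1.11844051e+00
 -1.94158059e-04  1.86925980e+00]
```

View pics/w2.png

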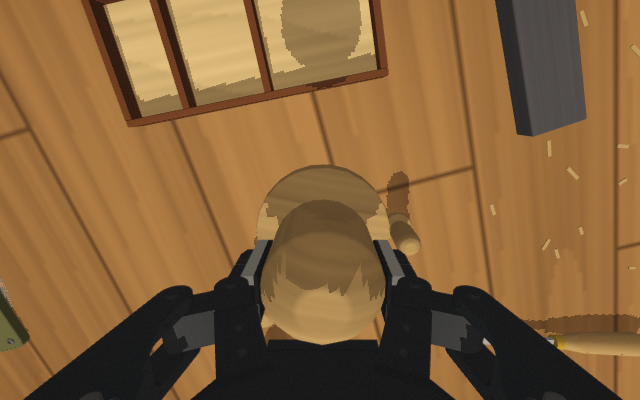

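Wrist view: the foot hangs straight in the fingers. The tray's near long wall runs from corner (130,122) at the small end to (387,70) at the large end, so the largest compartment is on the right, centred about (320,30). The small foot is at (405,235).

Run:
```python
from h import *
w,K,W=snap("wrist")
a=cast(K,W,(130,123),.026)[:2];b=cast(K,W,(387,71),.026)[:2]
print("near corners",a,b,np.linalg.norm(b-a))
u=(a-b)/np.linalg.norm(a-b); n=np.array([u[1],-u[0]]); n=n if n[1]>0 else -n
c=(a+b)/2+.062*n; L=c-.0735*u;S=c+.101*u
print("wrist: c",c,"u",u,"L",L,"S",S)
im,K2,W2=snap("top")
P=np.array([cast(K2,W2,p,.026)[:2] for p in [(193.8,156.8),(240.2,160),(227,263.6),(179,259)]])
c2=P.mean(0);u2=P[2]+P[3]-P[0]-P[1];l=np.linalg.norm(u2)/2;u2/=2*l
print("top:",c2,u2,l,c2-.0735*u2,c2+.101*u2,np.linalg.norm(P[0]-P[1]))
# inner near corners of compartments in the wrist view
for p in [(272,92),(379,70),(141,117),(185,108)]: print(p,cast(K,W,p,.026))
print("delta L",delta([*L,.2]))
```

```text
near corners [0.3841787  0.12331803] [0.64766679 0.10029929] 0.2644916622504957
wrist: c [0.52131861 0.17357341] u [-0.99620568  0.0870301 ] L [0.59453973 0.1671767 ] S [0.42070184 0.18236345]
top: [0.5169437  0.16699556] [-0.99656144  0.08285709] 0.2631247295735837 [0.59019096 0.16090556] [0.41629099 0.17536412] 0.12118378282387907
(272, 92) [0.5335898  0.11234878 0.026     ]
(379, 70) [0.64035807 0.10329489 0.026     ]
(141, 117) [0.39762713 0.12569215 0.026     ]
(185, 108) [0.44424147 0.12168048 0.026     ]
delta L [ 1.99245538 -0.08753014  0.2559824 ]
```

Call:
{"op": "step_arm", "data": {"targets": [0.48,-0.025,0,0,0,0,0.48,-0.025,0,0,0,0,0.48,-0.025,0,0,0,0,0.4,-0.025,0,0,0,0,0.1,0,0.3,0,0,0,0,0,0.5,0,0,0,0,0,0.5,0,0,0,0,0,0.3,0,0,0], "fingers": -1}}

```text
t: 6.3
tool_pos: [0.5918, 0.1618, 0.0908]
tcp_rot: [-0.0, 0.798, 0.602, -0.002]
wrist_force: [0.1, 0.1, -1.5]
grip_width: 0.0509
grip_force: 62.8
```

Run:
```python
from h import *
w,K,W=snap("wrist");w,K,W=snap("wrist")
print(robot.state()["tool_pos"],robot.state()["wrist_force"],delta([.592,.164,.0585])); cv2.imwrite("pics/w3.png",w[:,:,::-1])
```

```text
[0.59041779 0.16165682 0.08986393] [ 0.10936824 -0.07296055 -2.15856884] [0.03518602 0.0132024  0.39184084]
```

View pics/w3.png

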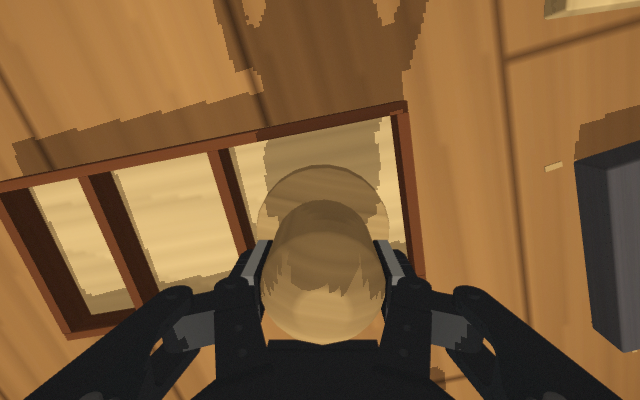

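Wrist view: the foot hangs over the largest compartment. Far inner wall corners are about (231,148) and (391,115), and the far outer corner is (406,101).

Run:
```python
from h import *
w,K,W=snap("wrist")
a=cast(K,W,(231,148),.026)[:2];b=cast(K,W,(391,115),.026)[:2];o=cast(K,W,(406,101),.026)[:2]
u=np.array([-.996,.085]);n=np.array([.085,.996])
print(a,b,np.linalg.norm(a-b),(a+b)/2-.055*n, o+u*.062-n*.062)
```

```text
[0.55027834 0.22442086] [0.64846293 0.21663019] 0.09849318123777906 [0.59469563 0.16574552] [0.59150989 0.16546573]
```

Call:
{"op": "step_arm", "data": {"targets": [0.04,0.01,0.1,0,0,0,0,0,0.1,0,0,0,0,0,0.1,0,0,0,0,0,0.05,0,0,0,0,0,0.02,0,0,0,0,0,0,0,0,0,0,0,0,0,0,0], "fingers": -1}}

```text
t: 7.32
tool_pos: [0.5944, 0.1672, 0.064]
tcp_rot: [0.0, 0.797, 0.604, 0.0]
wrist_force: [-0.5, 0.3, -1.3]
grip_width: 0.0507
grip_force: 62.9
```

Call:
{"op": "step_arm", "data": {"targets": [0,0,0.02,0,0,0,0,0,0,0,0,0], "fingers": -1}}

```text
t: 7.58
tool_pos: [0.5941, 0.1671, 0.0621]
tcp_rot: [-0.0, 0.797, 0.604, -0.0]
wrist_force: [0.1, 1.0, -2.1]
grip_width: 0.0505
grip_force: 62.9
```

Force is still about −1.5 N, the hanging weight, so there is no contact yet. I'll creep down.

Call:
{"op": "step_arm", "data": {"targets": [0,0,0.02,0,0,0,0,0,0,0,0,0], "fingers": -1}}

```text
t: 7.82
tool_pos: [0.5943, 0.1671, 0.061]
tcp_rot: [0.0, 0.797, 0.604, 0.0]
wrist_force: [-1.5, -0.7, 3.1]
grip_width: 0.0508
grip_force: 63.6
```

Call:
{"op": "step_arm", "data": {"targets": [0,0,0.02,0,0,0,0,0,0,0,0,0], "fingers": -1}}

```text
t: 8.07
tool_pos: [0.5943, 0.1671, 0.061]
tcp_rot: [0.0, 0.797, 0.604, 0.001]
wrist_force: [-3.6, -0.9, 12.3]
grip_width: 0.0512
grip_force: 64.3
```

Contact (12 N). Release with a slow opening, then rise.

Call:
{"op": "step_arm", "data": {"targets": [0,0,-0.03,0,0,0,0,0,0,0,0,0], "fingers": -1}}

```text
t: 8.32
tool_pos: [0.5943, 0.1671, 0.0612]
tcp_rot: [0.0, 0.797, 0.604, 0.0]
wrist_force: [-0.3, -0.1, -2.5]
grip_width: 0.0506
grip_force: 63.1
```

Call:
{"op": "step_arm", "data": {"targets": [0,0,0,0,0,0,0,0,0,0,0,0,0,0,0,0,0,0,0,0,0,0,0,0,0,0,0,0,0,0], "fingers": 1}}

```text
t: 8.95
tool_pos: [0.5942, 0.1671, 0.0613]
tcp_rot: [0.0, 0.797, 0.604, 0.0]
wrist_force: [-0.8, -0.2, -0.2]
grip_width: 0.0854
grip_force: 0.0
```

Call:
{"op": "step_arm", "data": {"targets": [0,0,-0.2,0,0,0,0,0,-0.4,0,0,0,0,0,-0.4,0,0,0,0,0,-0.4,0,0,0,0,0,-0.4,0,0,0,0,0,-0.2,0,0,0,0,0,0,0,0,0], "fingers": 1}}

```text
t: 9.82
tool_pos: [0.5954, 0.1674, 0.2241]
tcp_rot: [0.001, 0.797, 0.604, 0.002]
wrist_force: [0.3, -0.3, 0.5]
grip_width: 0.0854
grip_force: 0.0
```

Run:
```python
from h import *
im,K,W=snap("top"); cv2.imwrite("pics/t2.png",np.hstack([cv2.resize(im[135:275,165:345,::-1],(540,420)),]))
w,K,W=snap("wrist")
print(robot.state()["tool_pos"],delta([.585,-.085,.22]))
```

```text
[0.59402943 0.16703699 0.2214622 ] [-3.06307335  0.74548397  0.01793662]
```

Call:
{"op": "step_arm", "data": {"targets": [-0.4,0.12,0,0,0,0,-0.5,0.16,0,0,0,0,-0.5,0.16,0,0,0,0,-0.5,0.16,0,0,0,0,-0.5,0.16,0,0,0,0,-0.4,0.12,0,0,0,0,-0.1,0.02,0,0,0,0,0,0,0,0,0,0], "fingers": 1}}

```text
t: 10.92
tool_pos: [0.6, -0.0757, 0.2205]
tcp_rot: [-0.001, 0.797, 0.603, -0.0]
wrist_force: [0.2, -0.2, -0.2]
grip_width: 0.0852
grip_force: 0.0
```

Run:
```python
from h import *
im,K,W=snap("top"); w,K,W=snap("wrist"); print(robot.state()["tool_pos"],proj(K,W,(.622,-.072,.055)))
a=cv2.resize(im[135:275,165:345,::-1],(514,400))
cv2.imwrite("pics/t3.png",np.hstack([a,w[0:400,180:460,::-1]]))
```

```text
[ 0.60034413 -0.07470688  0.22084635] [342.73801636 176.63049002]
```

View pics/t3.png

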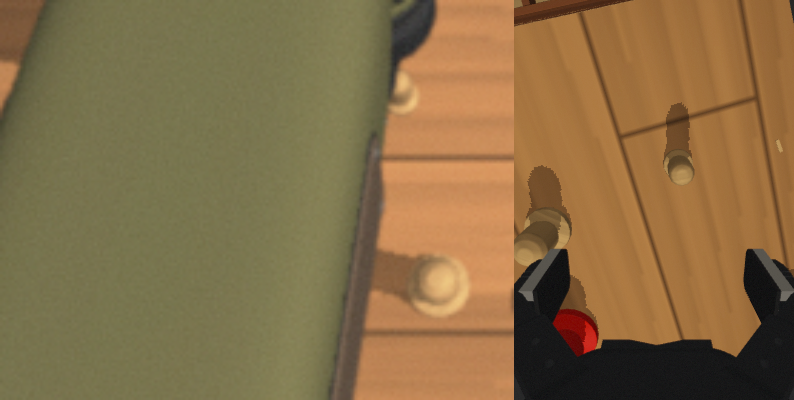

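Right half (wrist): small foot has head centre about (347,172) and base about (345,161), with nothing near it. In the left half the arm hides the tray. The middle foot is still standing at lower right.

Run:
```python
from h import *
w,K,W=snap("wrist")
g=w[145:190,325:370].astype(int);hsv=cv2.cvtColor(w,cv2.COLOR_RGB2HSV)[145:190,325:370]
m=((hsv[...,1]<132)&(hsv[...,2]>100)).astype(np.uint8)
c=max(cv2.findContours(m,0,1)[0],key=cv2.contourArea);print(np.array(cv2.boundingRect(c))+[325,145,0,0])
b=cast(K,W,(345,161),.008);h=cast(K,W,(347.3,172),.055);print(b,h)
print([np.linalg.norm(cast(K,W,p,z)-cast(K,W,q,z)) for p,q,z in [((330,160),(360,160),.008),((334.5,172),(360,172),.054)]])
t=(b+h)/2;t[2]=.047;print(t,delta(t))
```

```text
[344 173   5   2]
[ 0.62948976 -0.06598838  0.008     ] [ 0.62768557 -0.06840032  0.055     ]
[np.float64(0.033661212747746354), np.float64(0.02494084493827739)]
[ 0.62858766 -0.06719435  0.047     ] [0.18289191 0.3154393  2.175239  ]
```

Call:
{"op": "step_arm", "data": {"targets": [0.18,0.31,0,0,0,0,0,0,0.5,0,0,0,0,0,0.5,0,0,0,0,0,0.5,0,0,0,0,0,0.4,0,0,0,0,0,0.15,0,0,0,0,0,0.1,0,0,0,0,0,0,0,0,0], "fingers": 1}}

```text
t: 12.08
tool_pos: [0.6289, -0.0683, 0.0499]
tcp_rot: [0.0, 0.797, 0.604, 0.0]
wrist_force: [1.1, 0.5, 0.4]
grip_width: 0.0856
grip_force: 0.0
```

Call:
{"op": "step_arm", "data": {"targets": [0,0,0,0,0,0,0,0,0,0,0,0,0,0,0,0,0,0,0,0,0,0,0,0,0,0,0,0,0,0,0,0,0,0,0,0,0,0,0,0,0,0,0,0,0,0,0,0], "fingers": -1}}

```text
t: 13.08
tool_pos: [0.629, -0.0687, 0.05]
tcp_rot: [0.001, 0.797, 0.604, 0.0]
wrist_force: [-0.1, 0.3, 5.6]
grip_width: 0.024
grip_force: 58.9
```

Call:
{"op": "step_arm", "data": {"targets": [0,0,-0.2,0,0,0,0,0,-0.4,0,0,0,0,0,-0.5,0,0,0,0,0,-0.5,0,0,0,0,0,-0.4,0,0,0,0,0,-0.1,0,0,0], "fingers": -1}}

```text
t: 13.82
tool_pos: [0.6296, -0.0687, 0.2202]
tcp_rot: [0.002, 0.797, 0.604, 0.002]
wrist_force: [0.6, -0.1, -0.4]
grip_width: 0.0243
grip_force: 58.8
```

Call:
{"op": "step_arm", "data": {"targets": [0.15,-0.27,0,0,0,0,0.25,-0.45,0,0,0,0,0.25,-0.45,0,0,0,0,0.25,-0.45,0,0,0,0,0.25,-0.45,0,0,0,0,0.25,-0.45,0,0,0,0,0.18,-0.3,0,0,0,0,0.05,-0.09,0,0,0,0], "fingers": -1}}

```text
t: 14.82
tool_pos: [0.4377, 0.1205, 0.2163]
tcp_rot: [-0.0, 0.797, 0.604, -0.001]
wrist_force: [0.0, -0.7, -0.9]
grip_width: 0.0239
grip_force: 58.9
```

Run:
```python
from h import *
robot.snapshot("top");w,K,W=snap("wrist")
print(robot.state()["tool_pos"],robot.state()["joint_pos"][5],proj(K,W,(.419,.18,.006))); cv2.imwrite("pics/w4.png",w[:,:,::-1])
```

```text
[0.43897989 0.12011638 0.21675283] 2.111475444762612 [290.6684192  128.25725001]
```

View pics/w4.png

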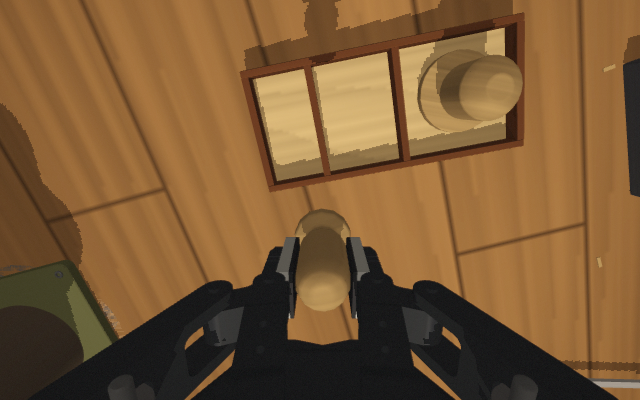

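Wrist view: the large foot stands upright inside the largest compartment at about (465,90). The small compartment's inner wall-top corners are about (250,78), (306,67), (325,174) and (276,183), and the small foot is held straight.

Run:
```python
from h import *
w,K,W=snap("wrist")
P=np.array([cast(K,W,p,.026)[:2] for p in [(250,78),(306,67),(325,174),(276,183)]])
print(P,np.linalg.norm(np.roll(P,1,0)-P,axis=1),P.mean(0))
Q=np.array([cast(K,W,p,.026)[:2] for p in [(241,72),(524,14),(523,144),(271,190)]])
print(np.linalg.norm(np.roll(Q,1,0)-Q,axis=1),Q.mean(0),Q.mean(0)+.101*np.array([-.9963,.086]))
t=P.mean(0);print(delta([*t,.2]))
```

```text
[[0.39903269 0.23617325]
 [0.45415698 0.23089149]
 [0.44358779 0.12495514]
 [0.39040716 0.12969572]] [0.10682633 0.05537675 0.10646229 0.0533915 ] [0.42179615 0.1804289 ]
[0.12024272 0.26803209 0.1201336  0.26687566] [0.52083045 0.17179226] [0.42020415 0.18047826]
[ 0.66888887 -0.42157793  0.21111422]
```

Call:
{"op": "step_arm", "data": {"targets": [0.3,-0.2,0,0,0,0,0.3,-0.2,0,0,0,0,0.06,-0.04,0.2,0,0,0,0,0,0.4,0,0,0,0,0,0.4,0,0,0,0,0,0.3,0,0,0,0,0,0.2,0,0,0,0,0,0.1,0,0,0], "fingers": -1}}

```text
t: 15.98
tool_pos: [0.4205, 0.1795, 0.0882]
tcp_rot: [-0.0, 0.798, 0.603, -0.001]
wrist_force: [-0.5, 0.8, 0.8]
grip_width: 0.0242
grip_force: 58.9
```

Run:
```python
from h import *
robot.snapshot("top");w,K,W=snap("wrist")
print(robot.state()["tool_pos"],delta([.421,.1805,.056])); cv2.imwrite("pics/w5.png",w[:,:,::-1])
```

```text
[0.42022937 0.17975509 0.08852677] [0.01200978 0.00716131 0.40656487]
```

View pics/w5.png

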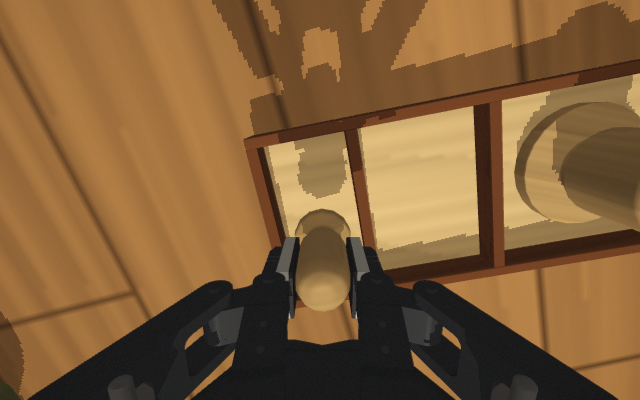

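Wrist view: the small foot (323,225) is centred between the end wall and the divider at (255,150) and (355,135). The large foot is far off at (590,160). Lowering.

Call:
{"op": "step_arm", "data": {"targets": [0.01,0.01,0.1,0,0,0,0,0,0.1,0,0,0,0,0,0.1,0,0,0,0,0,0.04,0,0,0,0,0,0,0,0,0,0,0,0,0,0,0], "fingers": -1}}

```text
t: 16.82
tool_pos: [0.4212, 0.181, 0.0623]
tcp_rot: [0.0, 0.797, 0.604, 0.0]
wrist_force: [-1.2, 0.1, 0.5]
grip_width: 0.0248
grip_force: 58.9
```

Call:
{"op": "step_arm", "data": {"targets": [0,0,0.025,0,0,0,0,0,0,0,0,0], "fingers": -1}}

```text
t: 17.08
tool_pos: [0.4211, 0.1809, 0.0601]
tcp_rot: [0.0, 0.797, 0.604, 0.0]
wrist_force: [-0.1, 0.6, -0.8]
grip_width: 0.0241
grip_force: 58.9
```

Call:
{"op": "step_arm", "data": {"targets": [0,0,0.02,0,0,0,0,0,0,0,0,0], "fingers": -1}}

```text
t: 17.32
tool_pos: [0.421, 0.1809, 0.0584]
tcp_rot: [-0.0, 0.797, 0.604, -0.0]
wrist_force: [-0.2, -0.6, -0.2]
grip_width: 0.0243
grip_force: 58.9
```

Call:
{"op": "step_arm", "data": {"targets": [0,0,0.015,0,0,0,0,0,0,0,0,0], "fingers": -1}}

```text
t: 17.58
tool_pos: [0.421, 0.1809, 0.0572]
tcp_rot: [-0.0, 0.797, 0.604, -0.0]
wrist_force: [0.2, 0.1, 0.0]
grip_width: 0.0243
grip_force: 58.9
```

Call:
{"op": "step_arm", "data": {"targets": [0,0,0.012,0,0,0,0,0,0,0,0,0], "fingers": -1}}

```text
t: 17.82
tool_pos: [0.421, 0.1809, 0.0563]
tcp_rot: [-0.0, 0.797, 0.604, -0.0]
wrist_force: [0.4, -0.0, -0.2]
grip_width: 0.0242
grip_force: 58.9
```

Call:
{"op": "step_arm", "data": {"targets": [0,0,0.012,0,0,0,0,0,0,0,0,0], "fingers": -1}}

```text
t: 18.08
tool_pos: [0.4211, 0.181, 0.056]
tcp_rot: [0.0, 0.797, 0.604, 0.0]
wrist_force: [-1.6, -1.3, 6.0]
grip_width: 0.0244
grip_force: 59.4
```

Call:
{"op": "step_arm", "data": {"targets": [0,0,0.012,0,0,0,0,0,0,0,0,0], "fingers": -1}}

```text
t: 18.32
tool_pos: [0.4211, 0.181, 0.0559]
tcp_rot: [0.0, 0.797, 0.604, 0.0]
wrist_force: [-3.6, -1.3, 15.7]
grip_width: 0.0244
grip_force: 60.4
```

Call:
{"op": "step_arm", "data": {"targets": [0,0,-0.02,0,0,0,0,0,0,0,0,0], "fingers": -1}}

```text
t: 18.58
tool_pos: [0.4212, 0.181, 0.0561]
tcp_rot: [0.0, 0.797, 0.604, 0.0]
wrist_force: [-0.7, -0.7, 1.0]
grip_width: 0.0245
grip_force: 58.9
```

Call:
{"op": "step_arm", "data": {"targets": [0,0,0,0,0,0,0,0,0,0,0,0,0,0,0,0,0,0,0,0,0,0,0,0,0,0,0,0,0,0,0,0,0,0,0,0], "fingers": 1}}

```text
t: 19.32
tool_pos: [0.4211, 0.1809, 0.056]
tcp_rot: [0.0, 0.797, 0.604, 0.0]
wrist_force: [-0.5, -0.1, -0.2]
grip_width: 0.0854
grip_force: 0.0
```

Call:
{"op": "step_arm", "data": {"targets": [0,0,-0.2,0,0,0,0,0,-0.4,0,0,0,0,0,-0.5,0,0,0,0,0,-0.5,0,0,0,0,0,-0.4,0,0,0,-0.3,0,0,0,0,0,-0.3,0,0,0,0,0,0,0,0,0,0,0], "fingers": 1}}

```text
t: 20.32
tool_pos: [0.4073, 0.1338, 0.2161]
tcp_rot: [-0.0, 0.798, 0.603, -0.0]
wrist_force: [1.2, 0.0, 0.6]
grip_width: 0.0855
grip_force: 0.0
```

Run:
```python
from h import *
s,_,_=snap("scene");w,K,W=snap("wrist")
print(robot.state()["tool_pos"],robot.state()["wrist_force"],robot.state()["t"])
a=cv2.resize(s[130:290,300:500,::-1],(400,320))
cv2.imwrite("pics/f.png",np.hstack([a,w[0:320,150:550,::-1]]))
```

```text
[0.40829025 0.13498361 0.21607692] [0.30458156 1.06052061 0.18317047] 20.425
```

View pics/f.png

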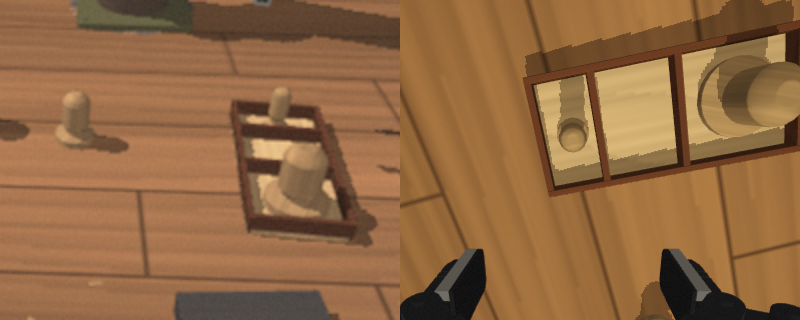

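Both feet stand upright in their compartments: small at (573,135) and large at (745,95). The middle foot still stands at (75,118), and the arm is clear.

```bash
python3 -c "
from cell import robot
print(robot.job_done())"
```

```text
the job is handed in; nothing more can be done
None
```

The large foot stands upright in the largest compartment and the small foot in the smallest. The middle foot was left where it stood, and the job was handed in at about 20 s of the 56 s allowed.

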